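Draw the large board from the leaning stack and load it into the drying cabinet

ROBOT

A 6-joint arm with a two-finger parallel gripper is mounted at the origin on the work surface. World frame = base frame: x ahead of the robot, y to its left, z up, the work surface at z = 0. Lengths are in m, angles in rad, forces in N, time in s.
With the tool pointing down it reaches from about 0.275 to 0.775 m from the base axis. Payload 14.6 kg.
Tool frame: the origin (TCP) lies midway between the tips of the shut fingers; the grasp point (between the pads) lies 19 mm behind it; z points along the fingers, y is the direction in which the jaws open and shut (so a half turn about z gives the same grasp; the last joint's range is limited). The gripper opens to 85 mm and grips with 20 to 120 N. Pads are 22 mm wide; open, the fingers measure 114 mm over their backs; the gripper's body (76 mm by 85 mm) begins 54 mm behind the grasp point. The pads swing forward as they close: fully open they stand 13 mm farther back than shut.
Start: joints at [-1.501, 0.263, -0.048, 1.259, 0, 1.415], TCP at [0.117, -0.512, 0.231] pointing down, gripper open.
Joint ranges: [-2.65, 2.65], [-0.89, 1.7], [-1.18, 1.37], [-2.13, 2.11], [-1.35, 1.29], [-3.14, 3.14]. Speed limits (rad/s): [1.89, 1.89, 2.57, 2.79, 3.14, 3.14].

INTERFACE

Orientations are given as a rotation vector (axis times angle).
In Python, from bench import robot gives the robot as it stands.
- The arm moves only by the tool drive_tool, never from a script. Its argument "rows" is a list that holds one entry, the list of rows, each a list of 7 numbers: the turn, a rotation vector about the tool's x, y, z in degrees, then the shift along the tool's x, y, z in cm, then the closure, from 0 (fully open) to 1 (shut). A call has 1 to 5 rows; each row is the pose to reach, as a shift and turn from the pose measured when the call began, along the tool's axes at that moment; what a row does not reach only later rows make up. A row lasts 1/12 s, in which the tool goes at most 41.7 mm and 7.16 degrees, less where a joint would pass 70% of its speed; a pose out of reach is approached as far as the arm can. A call with a gripper value outside its range is refused whole. The fingers move at their own pace and stop on an object; the grip force is fixed at half the most. Time passes only in rows, so rows that repeat a pose let the fingers close. It gives the time, the measured TCP pose, the force and the opening at its end, in the units of the state.
- robot.read_state(): the state, without advancing time (a new reading comes with each control period).
- robot.camera(name): name is "scene" or "top" or "wrist"; returns a dict with "image" (400x640x3 uint8, red, green, blue), "fov_y" (degrees; the focal length in pixels is half the picture's height over the tangent of half this angle, whatever the lens; pixels are square), "cx", "cy" (the principal point, pixels), "rvec" (rotation vector, rad) and "tvec" (3), from world to camera coordinates, as OpenCV has them. Camera axes: x right, y down, z forward; pixel columns grow to the right and rows downward; lengths in m; the calibration is good to about 2 mm. A picture is of the moment at which its call begins. There is no depth.
- robot.close_job(): hands the job in, once; it reports no verdict.
The state is a dict: "time": time; "joints": joint angles; "qvel": joint speeds; "joint_torque": joint torques, N m; "eef_pos": TCP position; "tcp_rot": TCP orientation; "ft_force": force on the tool from outside, world axes, zero at the start; "moment": the same for the moment, N m; "opening": opening from 0.0 (shut) to 1.0 (fully open).
Only numpy, scipy, OpenCV 4.12 (cv2) and the standard library are available. Lean on these libraries where they do the work, as an engineer would, in place of code of your own. Each camera call takes 0.05 s, during which the arm holds its last target.

TASK

Draw the large green chopping board up out of the stack leaning against the low splashback, without toppling the smaller boards or disturbing the crockery, bottle and brush. Stand it on its long edge between the two guide rails in front of the drying cabinet, still outside the cabinet, and let go of it; then take it again near its outer end and slide it along the rails into the cabinet until it is fully home against the stop inside, and leave it standing there.

Things in the scene. Friction and masses are not known exactly. Their poses are not given: they have to be found in the camera images.
- green_center (a point): centre of the large green chopping board: rigid plastic, 12 mm thick (its x), 240 mm long (its y), 170 mm high (its z, up from its lower long edge), 0.37 to 0.58 kg, a short dark band near its upper edge. It may be anywhere in the stack, front to back; its top stands 50 mm above the smaller boards, which touch it. All boards lean back (tops away from the robot) 0.24 rad, feet on the table
- white_small: the white small chopping board, 200 x 120 x 12 mm, 0.27 kg, leaning in the stack. Origin: centre of its lower edge; x across its thickness, y along its 200 mm length, z up along its 120 mm height; stands 120 mm along its z
- red_small: the red small chopping board, 200 x 120 x 12 mm, 0.27 kg, leaning in the stack. Origin: centre of its lower edge; x across its thickness, y along its 200 mm length, z up along its 120 mm height; stands 120 mm along its z
- yellow_small: the yellow small chopping board, 200 x 120 x 12 mm, 0.27 kg, leaning in the stack. Origin: centre of its lower edge; x across its thickness, y along its 200 mm length, z up along its 120 mm height; stands 120 mm along its z
- splash: the low fixed metal splashback that the stack leans on: an upright wall 12 mm thick, 320 mm long (its y), 100 mm high. Origin: at table height in the middle of the face that looks to the robot (its -x side); the stack of four boards reaches about 80 mm out from it on the table
- cabinet: the fixed metal drying cabinet, 150 mm wide (its x), 250 mm deep (its y), 238 mm high, with a mouth 50 mm wide and 187 mm high in the face that looks to its -y. Origin: on the table, in the middle of the mouth. The slot for the board runs along its +y at x = 0. Fingers cannot follow the board in under the top of the mouth and must stay outside
- rails (a point): point on the table mid-way between and along the two fixed guide rails in front of the mouth (cabinet y = -135 mm); axes as the cabinet. Rails 60 mm high, 22 mm apart, from cabinet y = -240 to -30 mm, with outward-flared lips above, to 75 mm high and about 55 mm apart; from y = -30 to +10 mm they taper to 16 mm apart. The board stands on the table between them
- stop (a point): point on the table at the face of the fixed stop inside the cabinet, 155 mm in from the mouth (cabinet y = +155 mm), hidden; the 16 mm wide, 60 mm high slot walls run on up to it. With the board fully home its outer end still sticks out 85 mm from the mouth and its centre is at cabinet y = +35 mm
- mug: white mug, 80 mm across, 90 mm high, handle to its +y; origin under its centre. Leave it alone
- bowl: blue bowl, 120 mm across, 55 mm high; origin under its centre. Leave it alone
- bottle: blue bottle, 70 mm across, 200 mm high; origin under its centre. Leave it alone
- brush: flat brush with a wooden handle, lying at the right; leave it alone
- pot: steel pot, 130 mm across, 100 mm high, at the left beyond the cabinet; origin under its centre. Leave it alone
- green: the same large green board, by the centre of its lower long edge (85 mm below its centre along its z); same axes

How it is judged:
On the way, in this order (a step that is already met when the one before it is completed fails the run):
1. the green board is drawn up out of the stack, the small boards still leaning (height (world z) of green_center above 0.13 m and angle between each of white_small, red_small, yellow_small's own z axis and vertical below 0.5 rad and distance of each of white_small, red_small, yellow_small from where it was at the start of the episode below 0.05 m), for 0.1 s.
2. the green board stands on its long edge between the rails, let go, less than half way into the cabinet (x of green_center in the frame of cabinet between -0.01 and 0.01 m and height (world z) of green_center below 0.092 m and angle between green_center's own z axis and vertical below 0.2 rad and y of green_center in the frame of cabinet between -0.24 and -0.06 m and contact force between green and the fingers below 0.1 N and linear speed of green below 0.03 m/s), for 0.2 s.
At the end, for the whole second after the job is handed in: The green board stands upright (within 0.2 rad) on the table in the cabinet's slot, within 7 mm of fully home against the stop, released and at rest; the three small boards still lean on the splashback (tilted less than 0.5 rad, feet moved less than 50 mm) (x of green_center in the frame of cabinet between -0.01 and 0.01 m and height (world z) of green_center below 0.092 m and angle between green_center's own z axis and vertical below 0.2 rad and y of green_center in the frame of cabinet between 0.028 and 0.045 m and linear speed of green below 0.02 m/s and angle between each of white_small, red_small, yellow_small's own z axis and vertical below 0.5 rad and distance of each of white_small, red_small, yellow_small from where it was at the start of the episode below 0.05 m); the robot touches nothing.
It fails at once if a small board is toppled (tilted over 0.6 rad) or dragged more than 80 mm out of the stack (angle between any of white_small, red_small, yellow_small's own z axis and vertical above 0.6 rad or distance of any of white_small, red_small, yellow_small from where it was at the start of the episode above 0.08 m).
It fails at once if the mug, bowl, bottle, brush or pot is moved more than 30 mm (distance of any of mug, bowl, bottle, brush, pot from where it was at the start of the episode above 0.03 m).
It also fails if it takes over 61 s, if anything falls off the work surface, if the arm or the gripper's body presses on something with over 40 N, if the wrist force passes 120 N, or if a joint passes its speed limit or range.

## Working session

There is one attempt and no reset: what is moved stays moved. The work goes in short steps, Python scripts to look and compute and a tool call to move; the robot and the scene stay as the last step left them, time stands still between calls to the robot, and variables do not carry over. Pictures are saved under pics/ and viewed, and the job is handed in when it is done.

Besides the shell and the picture viewer there is one more tool, called as name(argument=value, ...) on one line, values as JSON. drive_tool: Moves the arm, as the interface text tells. Its arguments: {"type":"object","properties":{"rows":{"type":"array","items":{"type":"array","items":{"type":"array","items":{"type":"number"}}}}},"required":["rows"]}

```bash
ls; mkdir -p pics; cat > h.py <<'E'
import numpy as np, cv2
from scipy.spatial.transform import Rotation as R
from bench import robot
def cam(name,save=None):
    c=robot.camera(name)
    if save: cv2.imwrite('pics/'+save,c['image'][:,:,::-1])
    c['f']=200/np.tan(np.radians(c['fov_y']/2)); c['R']=R.from_rotvec(c['rvec']).as_matrix(); c['o']=-c['R'].T@np.array(c['tvec'])
    return c
def ray(c,u,v):
    d=c['R'].T@np.array([(u-c['cx'])/c['f'],(v-c['cy'])/c['f'],1]); return c['o'],d/np.linalg.norm(d)
def onz(c,u,v,z):
    o,d=ray(c,u,v); return o+d*(z-o[2])/d[2]
def proj(c,p):
    q=c['R']@np.array(p)+np.array(c['tvec']); return c['f']*q[0]/q[2]+c['cx'],c['f']*q[1]/q[2]+c['cy']
def tri(c1,p1,c2,p2):
    o1,d1=ray(c1,*p1);o2,d2=ray(c2,*p2)
    A=np.stack([d1,-d2],1);t=np.linalg.lstsq(A,o2-o1,rcond=None)[0]
    a=o1+t[0]*d1;b=o2+t[1]*d2
    return (a+b)/2,np.linalg.norm(a-b)
E
python3 - <<'E'
from h import *
for n in ['scene','top','wrist']:
    c=cam(n,n+'0.png'); print(n,c['fov_y'],c['cx'],c['cy'],c['o'].round(3),c['R'].round(2).tolist())
print(robot.read_state())
E
```

```text
pics
scene 43.090083475961 317.1184362118152 205.2172988852132 [ 1.307 -0.913  0.925] [[0.73, 0.69, 0.01], [0.41, -0.42, -0.81], [-0.55, 0.59, -0.59]]
top 42.38405795411168 320.3726824026757 202.69614014306512 [ 0.444 -0.071  1.47 ] [[0.02, -1.0, 0.0], [-1.0, -0.02, -0.05], [0.05, -0.0, -1.0]]
wrist 61.1414141507676 318.19441279738203 201.77406899484455 [ 0.181 -0.497  0.373] [[0.22, -0.97, -0.0], [-0.94, -0.22, 0.26], [-0.26, -0.06, -0.96]]
{'time': 0.15, 'joints': array([-1.50128566e+00,  2.63471690e-01, -4.87755590e-02,  1.25937074e+00,
        5.75974455e-06,  1.41550003e+00]), 'qvel': array([ 0.00010025, -0.00020611,  0.00229741,  0.00019279,  0.00200074,
       -0.00069818]), 'joint_torque': array([ 2.09162776e-03, -6.37821722e+01,  3.84650910e+01,  1.05152337e-02,
       -1.02823490e-04,  8.29218720e-06]), 'eef_pos': array([ 0.11701725, -0.51159996,  0.23091087]), 'tcp_rot': array([-3.12095176e+00, -3.52290770e-01, -6.43655831e-05]), 'ft_force': array([-0.05484469,  0.13773376,  0.0164549 ]), 'moment': array([-0.00988672, -0.02727099,  0.01880046]), 'opening': 0.9998406904714154}
```

View pics/scene0.png

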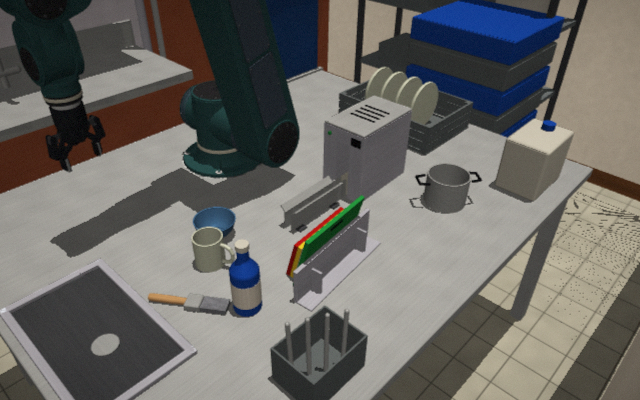

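View pics/top0.png

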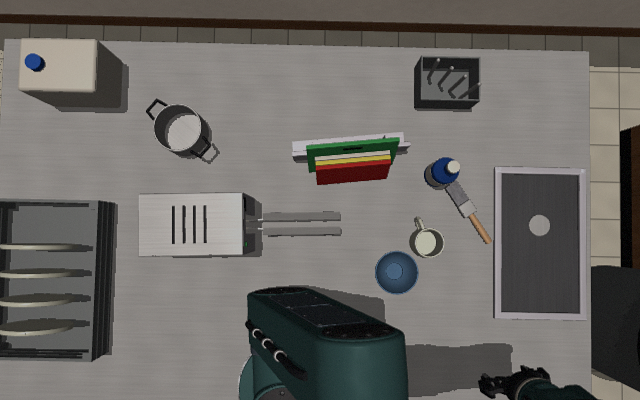

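View pics/wrist0.png

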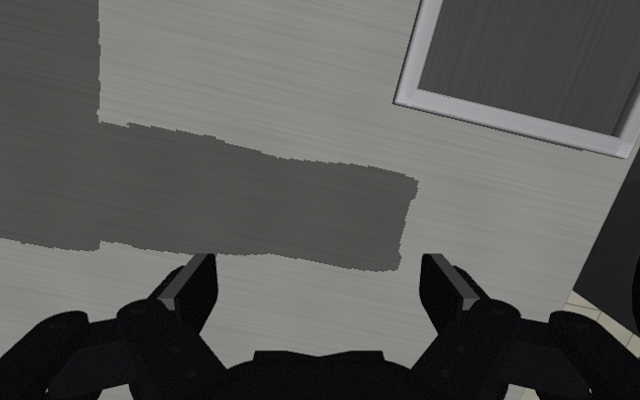

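```bash
python3 - <<'E'
import cv2
a=cv2.imread('pics/top0.png');b=cv2.imread('pics/scene0.png')
cv2.imwrite('pics/z1.png',cv2.resize(a[120:200,280:420],None,fx=5.7,fy=5.7,interpolation=cv2.INTER_CUBIC))
cv2.imwrite('pics/z2.png',cv2.resize(b[170:310,260:400],None,fx=4.2,fy=4.2,interpolation=cv2.INTER_CUBIC))
cv2.imwrite('pics/z3.png',cv2.resize(a[180:270,130:350],None,fx=3.6,fy=3.6,interpolation=cv2.INTER_CUBIC))
E
```

```text
(no output)
```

View pics/z1.png

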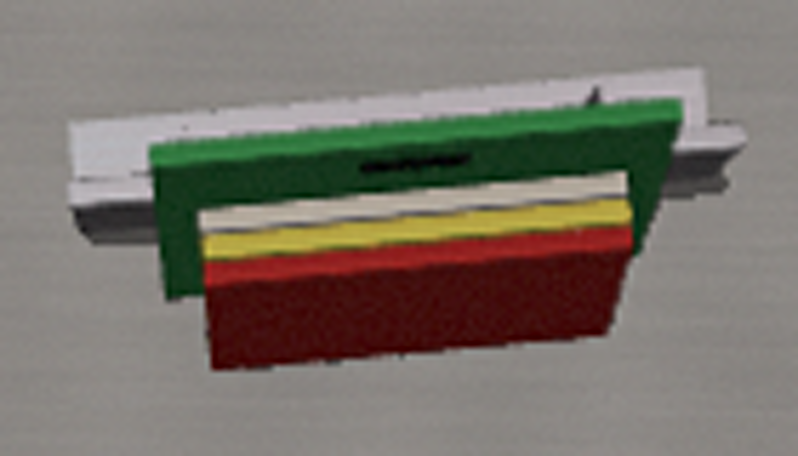

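View pics/z2.png

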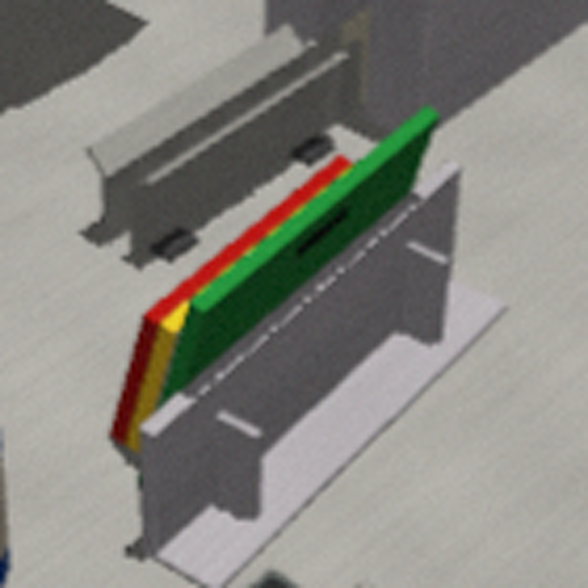

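View pics/z3.png

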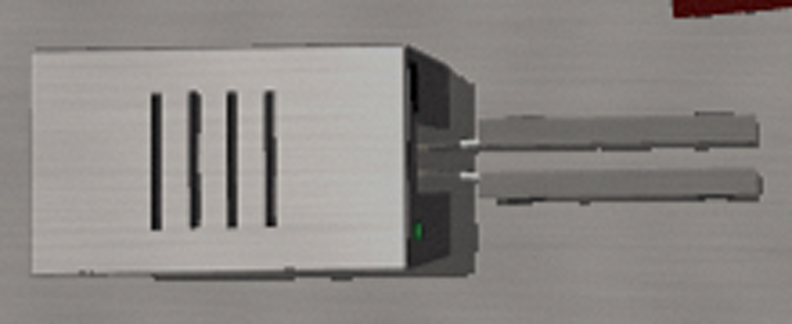

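```bash
cat > m.py <<'E'
from h import *
t=cam('top');s=cam('scene')
def px(x,y): return 280+(x+.5)/5.7-.5,120+(y+.5)/5.7-.5
def sx(x,y): return 260+(x+.5)/4.2-.5,170+(y+.5)/4.2-.5
def cx(x,y): return 130+(x+.5)/3.6-.5,180+(y+.5)/3.6-.5
for n,p,z in [('Gtop back L',(150,143),.165),('Gtop back R',(684,100),.165),('Gtop front L',(153,165),.168),('Gtop front R',(682,122),.168),
  ('white back L',(198,213),.1165),('white back R',(627,174),.1165),('red front L',(205,286),.1195),('red front R',(632,251),.1195),('red foot L',(212,370),0),('red foot R',(606,333),0)]:
    print(n,onz(t,*px(*p),z).round(4))
print('tri G back R',tri(t,px(684,100),s,sx(205,308)),'L',tri(t,px(150,143),s,sx(437,118)))
for n,p,z in [('cab nearL',(32,273),.238),('cab farL',(32,52),.238),('cab near mouth',(407,267),.238),('cab far mouth',(404,47),.238),
 ('lip nearrail inner end',(762,173),.075),('near outer',(762,199),.075),('far rail inner end',(757,146),.075),('far outer',(757,116),.075),
 ('near inner start',(480,172),.075),('far inner start',(480,147),.075),('near outer start',(480,199),.075),('far outer start',(480,120),.075)]:
    print(n,onz(t,*cx(*p),z).round(4))
E
python3 m.py
```

```text
Gtop back L [ 0.66   -0.0355  0.165 ]
Gtop back R [ 0.6846 -0.2741  0.165 ]
Gtop front L [ 0.6496 -0.0372  0.168 ]
Gtop front R [ 0.6741 -0.2729  0.168 ]
white back L [ 0.6358 -0.0572  0.1165]
white back R [ 0.6584 -0.2557  0.1165]
red front L [ 0.6016 -0.0612  0.1195]
red front R [ 0.6221 -0.2581  0.1195]
red foot L [ 0.5733 -0.0647  0.    ]
red foot R [ 0.5962 -0.2622  0.    ]
tri G back R (array([ 0.68472898, -0.2738658 ,  0.16547489]), np.float64(0.0005732169286274721)) L (array([ 0.65906366, -0.0368844 ,  0.16060108]), np.float64(0.004345085225856409))
cab nearL [0.3742 0.3539 0.238 ]
cab farL [0.5202 0.3597 0.238 ]
cab near mouth [0.3833 0.1068 0.238 ]
cab far mouth [0.5289 0.113  0.238 ]
lip nearrail inner end [ 0.451  -0.1338  0.075 ]
near outer [ 0.4316 -0.1342  0.075 ]
far rail inner end [ 0.4712 -0.1297  0.075 ]
far outer [ 0.4938 -0.1293  0.075 ]
near inner start [0.4473 0.0777 0.075 ]
far inner start [0.466  0.0782 0.075 ]
near outer start [0.4271 0.0771 0.075 ]
far outer start [0.4863 0.0787 0.075 ]
```

```bash
cat >> h.py <<'E'
def Rt(yaw,tilt):  # deg yaw of board y-axis from world y, tilt rad; tool x=-board y, tool y=-board x, tool z=-board z
    B=R.from_euler('z',yaw,degrees=True)*R.from_rotvec([0,tilt,0])
    b=B.as_matrix(); return R.from_matrix(np.stack([-b[:,1],-b[:,0],-b[:,2]],1))
def plan(p,Rg,s=None):
    s=s or robot.read_state(); Rc=R.from_rotvec(s['tcp_rot'])
    rv=np.degrees((Rc.inv()*Rg).as_rotvec()); d=Rc.inv().apply(np.array(p)-s['eef_pos'])*100
    print('turn',rv.round(2),'shift cm',d.round(2),'| pos',s['eef_pos'].round(4),'t',round(s['time'],2),'F',s['ft_force'].round(1),'op',round(s['opening'],3))
E
python3 - <<'E'
from h import *
plan([.46,.03,.40],Rt(1.7,0)); print(np.degrees(robot.read_state()['joints']))
c=cam('wrist');s=robot.read_state();Rc=R.from_rotvec(s['tcp_rot']);print(Rc.inv().apply(c['o']-s['eef_pos']), (Rc.inv().as_matrix()@c['R'].T).round(3))
E
```

```text
turn [-2.0000e-02  2.0000e-02  1.0118e+02] shift cm [ 45.51 -45.17 -16.87] | pos [ 0.117  -0.5117  0.2311] t 0.25 F [-0.1  0.4 -0. ] op 1.002
[-8.60172288e+01  1.50861703e+01 -2.78318941e+00  7.21574669e+01
  1.08674229e-03  8.11024742e+01]
[ 0.06596726 -0.0004371  -0.14174333] [[ 0.001 -0.965 -0.262]
 [ 1.     0.001  0.   ]
 [ 0.    -0.262  0.965]]
```

drive_tool(rows=[[[0, 0, 101, 45.5, -45.2, -16.9, 0], [0, 0, 101, 45.5, -45.2, -16.9, 0], [0, 0, 101, 45.5, -45.2, -16.9, 0], [0, 0, 101, 45.5, -45.2, -16.9, 0], [0, 0, 101, 45.5, -45.2, -16.9, 0]]])

```text
time: 0.72
eef_pos: [0.2219, -0.3455, 0.2832]
tcp_rot: [3.083, -0.602, 0.0]
ft_force: [0.7, -0.3, 0.0]
opening: 1.002
```

```bash
python3 - <<'E'
from h import *
plan([.46,.03,.40],Rt(1.7,0)); print(robot.read_state()['joints'].round(2))
E
```

```text
turn [-0.000e+00 -1.000e-02  6.621e+01] shift cm [  7.94 -43.75 -11.68] | pos [ 0.2219 -0.3455  0.2832] t 0.72 F [ 0.7 -0.3  0. ] op 1.002
[-1.2   0.05 -0.17  1.35  0.    2.33]
```

drive_tool(rows=[[[0, 0, -170, 7.9, -43.7, -11.7, 0], [0, 0, -170, 7.9, -43.7, -11.7, 0], [0, 0, -170, 7.9, -43.7, -11.7, 0], [0, 0, -170, 7.9, -43.7, -11.7, 0], [0, 0, -170, 7.9, -43.7, -11.7, 0]]])

```text
time: 1.13
eef_pos: [0.3293, -0.1751, 0.3365]
tcp_rot: [3.116, 0.394, 0.001]
ft_force: [0.3, -1.0, -0.4]
opening: 1.0
```

```bash
python3 - <<'E'
from h import *
plan([.46,.03,.40],Rt(1.7,0)); print(robot.read_state()['joints'].round(2))
E
```

```text
turn [ 0.000e+00 -3.000e-02  1.027e+02] shift cm [ 17.76 -16.61  -6.35] | pos [ 0.3293 -0.1751  0.3365] t 1.13 F [ 0.3 -1.  -0.4] op 1.0
[-0.71 -0.02 -0.1   1.49  0.    2.18]
```

drive_tool(rows=[[[0, 0, -170, 17.8, -16.6, -6.3, 0], [0, 0, -170, 17.8, -16.6, -6.3, 0], [0, 0, -170, 17.8, -16.6, -6.3, 0], [0, 0, -170, 17.8, -16.6, -6.3, 0], [0, 0, -170, 17.8, -16.6, -6.3, 0]]])

```text
time: 1.55
eef_pos: [0.4375, -0.0046, 0.3888]
tcp_rot: [2.844, 1.334, 0.0]
ft_force: [1.4, -2.0, 0.7]
opening: 1.002
```

drive_tool(rows=[[[0, 0, -170, 0, 0, 0, 0], [0, 0, -170, 0, 0, 0, 0], [0, 0, -170, 0, 0, 0, 0], [0, 0, -170, 0, 0, 0, 0], [0, 0, -170, 0, 0, 0, 0]]])

```text
time: 1.97
eef_pos: [0.4375, -0.0044, 0.3888]
tcp_rot: [2.296, 2.144, -0.001]
ft_force: [0.1, 0.4, -0.8]
opening: 1.0
```

drive_tool(rows=[[[0, 0, -170, 0, 0, 0, 0], [0, 0, -170, 0, 0, 0, 0], [0, 0, -170, 0, 0, 0, 0], [0, 0, -170, 0, 0, 0, 0], [0, 0, -170, 0, 0, 0, 0]]])

```text
time: 2.38
eef_pos: [0.4375, -0.0043, 0.3888]
tcp_rot: [-1.526, -2.746, 0.001]
ft_force: [0.1, 0.8, 0.3]
opening: 0.998
```

drive_tool(rows=[[[0, 0, -170, 0, 0, 0, 0], [0, 0, -170, 0, 0, 0, 0], [0, 0, -170, 0, 0, 0, 0], [0, 0, -170, 0, 0, 0, 0], [0, 0, -170, 0, 0, 0, 0]]])

```text
time: 2.8
eef_pos: [0.4374, -0.0043, 0.3888]
tcp_rot: [-0.608, -3.082, 0.0]
ft_force: [-0.7, 0.9, 0.1]
opening: 0.999
```

```bash
python3 - <<'E'
from h import *
plan([.46,.03,.40],Rt(1.7,0)); print(robot.read_state()['joints'].round(2))
E
```

```text
turn [-1.0000e-02 -2.0000e-02 -1.1403e+02] shift cm [-0.78  4.03 -1.13] | pos [ 0.4374 -0.0043  0.3888] t 2.8 F [-0.7  0.9  0.1] op 0.999
[-0.2   0.11  0.18  1.64 -0.    0.19]
```

drive_tool(rows=[[[0, 0, -114, -0.8, 4.0, -1.1, 0], [0, 0, -114, -0.8, 4.0, -1.1, 0], [0, 0, -114, -0.8, 4.0, -1.1, 0], [0, 0, -114, -0.8, 4.0, -1.1, 0], [0, 0, -114, -0.8, 4.0, -1.1, 0]]])

```text
time: 3.22
eef_pos: [0.4601, 0.0299, 0.3997]
tcp_rot: [0.37, -3.119, 0.0]
ft_force: [1.3, 0.1, -0.3]
opening: 1.001
```

drive_tool(rows=[[[0, 0, -79, 0, 0, 0, 0], [0, 0, -79, 0, 0, 0, 0], [0, 0, -79, 0, 0, 0, 0], [0, 0, -79, 0, 0, 0, 0], [0, 0, -79, 0, 0, 0, 0]]])

```text
time: 3.63
eef_pos: [0.46, 0.0298, 0.3996]
tcp_rot: [1.31, -2.855, 0.0]
ft_force: [0.7, 0.1, 0.3]
opening: 1.001
```

drive_tool(rows=[[[0, 0, -44, 0, 0, 0, 0], [0, 0, -44, 0, 0, 0, 0], [0, 0, -44, 0, 0, 0, 0], [0, 0, -44, 0, 0, 0, 0], [0, 0, -44, 0, 0, 0, 0]]])

```text
time: 4.05
eef_pos: [0.46, 0.0299, 0.3996]
tcp_rot: [2.124, -2.314, -0.0]
ft_force: [0.9, -0.4, -0.6]
opening: 1.0
```

```bash
python3 - <<'E'
from h import *
plan([.46,.03,.40],Rt(1.7,0)); print(robot.read_state()['joints'].round(2))
c=cam('wrist','w1.png')
import pickle; pickle.dump(c,open('w1.pkl','wb'))
E
```

```text
turn [ 0.02 -0.01 -6.6 ] shift cm [-0.01  0.   -0.04] | pos [0.46   0.0299 0.3996] t 4.05 F [ 0.9 -0.4 -0.6] op 1.0
[-0.11  0.16  0.27  1.68 -0.   -1.6 ]
```

View pics/w1.png

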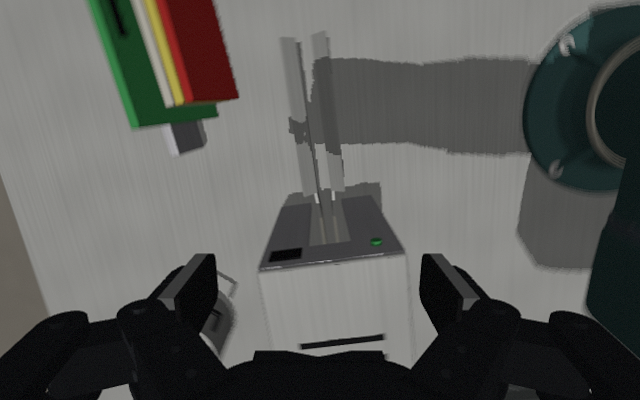

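```bash
python3 - <<'E'
import cv2
a=cv2.imread('pics/w1.png')
cv2.imwrite('pics/z4.png',cv2.resize(a[20:270,250:410],None,fx=2.4,fy=2.4,interpolation=cv2.INTER_CUBIC))
E
```

```text
(no output)
```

View pics/z4.png

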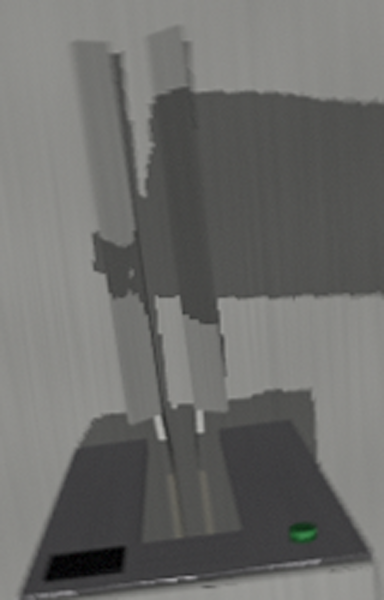

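```bash
python3 - <<'E'
from h import *
import pickle; c=pickle.load(open('w1.pkl','rb'))
P=lambda x,y:(250+(x+.5)/2.4-.5,20+(y+.5)/2.4-.5)
L={}
for n,a,b,z in [('farout',(73,42),(133,424),.075),('farin',(108,42),(157,415),.06),('nearin',(150,37),(193,412),.06),('nearout',(182,25),(226,410),.075),('mouthtop',(20,598),(378,560),.238),('slotwall tip',(177,538),(208,532),.06),('white tips',(161,438),(201,430),.06)]:
    p=onz(c,*P(*a),z);q=onz(c,*P(*b),z);print(n,p.round(4),q.round(4),'yaw',np.degrees(np.arctan2(-(q-p)[0],(q-p)[1])).round(2))
E
```

```text
farout [ 0.4943 -0.1279  0.075 ] [0.4825 0.081  0.075 ] yaw 3.23
farin [ 0.4767 -0.1292  0.06  ] [0.4683 0.0804 0.06  ] yaw 2.28
nearin [ 0.4538 -0.1297  0.06  ] [0.4463 0.0803 0.06  ] yaw 2.03
nearout [ 0.4366 -0.1311  0.075 ] [0.4271 0.0772 0.075 ] yaw 2.61
mouthtop [0.5255 0.1093 0.238 ] [0.3793 0.1049 0.238 ] yaw 91.74
slotwall tip [0.4627 0.1616 0.06  ] [0.4428 0.1591 0.06  ] yaw 96.88
white tips [0.4672 0.095  0.06  ] [0.4423 0.0921 0.06  ] yaw 96.85
```

```bash
python3 - <<'E'
from h import *
T=np.array([.6671,-.1549,.1665]); z=np.array([.2365,.0245,.971])
plan(T+.08*z,Rt(5.9,.24)); print(T+.08*z, Rt(5.9,.24).as_matrix()[:,2],z)
E
```

```text
turn [-13.7    1.21 -10.19] shift cm [ 16.51 -23.92  15.54] | pos [0.46   0.0298 0.3996] t 4.1 F [ 1.  -0.   0.5] op 0.994
[ 0.68602 -0.15294  0.24418] [-0.23644347 -0.02443406 -0.97133797] [0.2365 0.0245 0.971 ]
```

drive_tool(rows=[[[-13.7, 1.2, -10.2, 16.5, -23.9, 9, 0], [-13.7, 1.2, -10.2, 16.5, -23.9, 9, 0], [-13.7, 1.2, -10.2, 16.5, -23.9, 12, 0], [-13.7, 1.2, -10.2, 16.5, -23.9, 15.5, 0], [-13.7, 1.2, -10.2, 16.5, -23.9, 15.5, 0]]])

```text
time: 4.52
eef_pos: [0.5961, -0.0794, 0.3171]
tcp_rot: [2.19, -1.979, -0.241]
ft_force: [0.6, -0.3, 0.8]
opening: 0.998
```

drive_tool(rows=[[[0, 0, 0, 0, 0, 0, 0]]])

```text
time: 4.6
eef_pos: [0.599, -0.0828, 0.3104]
tcp_rot: [2.182, -1.982, -0.25]
ft_force: [-1.2, 0.1, -0.6]
opening: 1.003
```

```bash
python3 - <<'E'
from h import *
T=np.array([.6671,-.1549,.1665]); z=np.array([.2365,.0245,.971])
plan(T+.08*z,Rt(5.9,.24))
E
```

```text
turn [ 0.54  0.17 -0.4 ] shift cm [ 7.82 -9.37  4.43] | pos [ 0.599  -0.0828  0.3104] t 4.6 F [-1.2  0.1 -0.6] op 1.003
```

drive_tool(rows=[[[0.5, 0.2, -0.4, 7.8, -9.4, 3.4, 0], [0.5, 0.2, -0.4, 7.8, -9.4, 3.4, 0], [0.5, 0.2, -0.4, 7.8, -9.4, 3.4, 0], [0.5, 0.2, -0.4, 7.8, -9.4, 4.4, 0], [0.5, 0.2, -0.4, 7.8, -9.4, 4.4, 0]]])

```text
time: 5.02
eef_pos: [0.6878, -0.1547, 0.2388]
tcp_rot: [2.187, -1.981, -0.245]
ft_force: [0.3, 0.1, -0.4]
opening: 0.994
```

```bash
python3 - <<'E'
from h import *
T=np.array([.6671,-.1549,.1665]); z=np.array([.2365,.0245,.971])
plan(T-.035*z,Rt(5.9,.24))
c=cam('wrist','w2.png')
import pickle; pickle.dump(c,open('w2.pkl','wb'))
for y in (.12,0,-.12):
  yd=np.array([-.1028,.9947,0]); print(proj(c,T+yd*y))
E
```

```text
turn [ 0.3   0.1  -0.23] shift cm [-0.18  0.22 11.01] | pos [ 0.6878 -0.1547  0.2388] t 5.02 F [ 0.3  0.1 -0.4] op 0.994
(np.float64(321.6028871362433), np.float64(364.39158149511366))
(np.float64(321.47158906012413), np.float64(214.51453558473347))
(np.float64(321.29764814005364), np.float64(15.960588461566545))
```

View pics/w2.png

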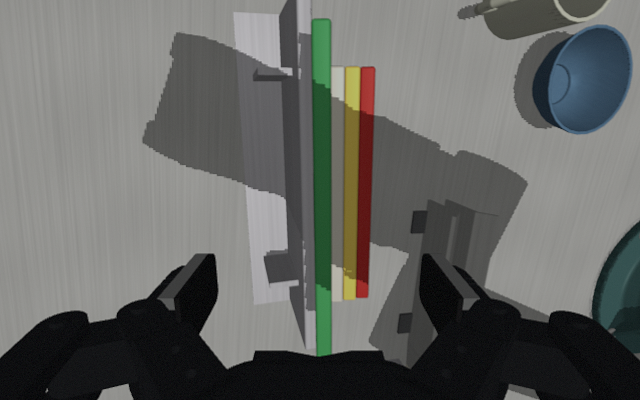

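drive_tool(rows=[[[0.3, 0.1, -0.2, -0.2, 0.2, 3, 0], [0.3, 0.1, -0.2, -0.2, 0.2, 6, 0], [0.3, 0.1, -0.2, -0.2, 0.2, 9, 0], [0.3, 0.1, -0.2, -0.2, 0.2, 11, 0], [0.3, 0.1, -0.2, -0.2, 0.2, 11, 0]]])

```text
time: 5.48
eef_pos: [0.6537, -0.1523, 0.1337]
tcp_rot: [2.191, -1.977, -0.245]
ft_force: [-1.3, -0.7, -0.0]
opening: 0.999
```

```bash
python3 - <<'E'
from h import *
T=np.array([.6671,-.1549,.1665]); z=np.array([.2365,.0245,.971])
plan(T-.035*z,Rt(5.9,.24))
c=cam('scene','s2.png')
a=c['image'][100:340,200:440,::-1]
cv2.imwrite('pics/s2z.png',cv2.resize(a,None,fx=2.4,fy=2.4,interpolation=cv2.INTER_CUBIC))
E
```

```text
turn [0.27 0.11 0.01] shift cm [ 0.39 -0.48 -0.  ] | pos [ 0.6537 -0.1523  0.1337] t 5.48 F [-1.3 -0.7 -0. ] op 0.999
```

View pics/s2z.png

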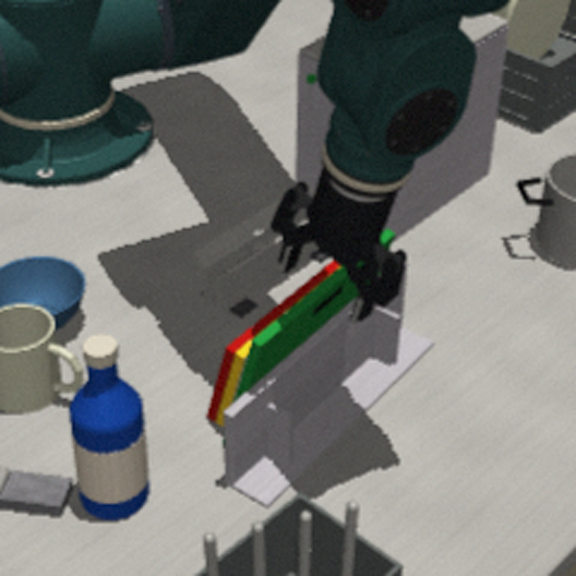

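drive_tool(rows=[[[0.3, 0.1, 0, 0.4, -0.5, 0, 0], [0.3, 0.1, 0, 0.4, -0.5, 0, 0], [0.3, 0.1, 0, 0.4, -0.5, 0, 0]]])

```text
time: 5.78
eef_pos: [0.6622, -0.1566, 0.1374]
tcp_rot: [2.196, -1.982, -0.229]
ft_force: [-0.9, -0.7, 0.1]
opening: 1.0
```

```bash
python3 - <<'E'
from h import *
T=np.array([.6671,-.1549,.1665]); z=np.array([.2365,.0245,.971])
plan(T-.035*z,Rt(5.9,.24))
E
```

```text
turn [-0.41 -0.15 -0.03] shift cm [-0.12  0.21  0.55] | pos [ 0.6622 -0.1566  0.1374] t 5.78 F [-0.9 -0.7  0.1] op 1.0
```

drive_tool(rows=[[[-0.4, -0.1, 0, -0.1, 0.2, 0.5, 0], [-0.4, -0.1, 0, -0.1, 0.2, 0.5, 0], [-0.4, -0.1, 0, -0.1, 0.2, 0.5, 0], [-0.4, -0.1, 0, -0.1, 0.2, 0.5, 0], [-0.4, -0.1, 0, -0.1, 0.2, 0.5, 0]]])

```text
time: 6.2
eef_pos: [0.6591, -0.1559, 0.133]
tcp_rot: [2.193, -1.979, -0.237]
ft_force: [0.4, -0.4, -0.2]
opening: 0.997
```

```bash
python3 - <<'E'
from h import *
T=np.array([.6671,-.1549,.1665]); z=np.array([.2365,.0245,.971])
plan(T-.035*z,Rt(5.9,.24))
E
```

```text
turn [-0.01 -0.05 -0.03] shift cm [-0.02  0.01  0.06] | pos [ 0.6591 -0.1559  0.133 ] t 6.2 F [ 0.4 -0.4 -0.2] op 0.997
```

On target. Close.

drive_tool(rows=[[[0, 0, 0, 0, 0, 0, 1], [0, 0, 0, 0, 0, 0, 1], [0, 0, 0, 0, 0, 0, 1], [0, 0, 0, 0, 0, 0, 1], [0, 0, 0, 0, 0, 0, 1]]])

```text
time: 6.62
eef_pos: [0.6591, -0.1559, 0.133]
tcp_rot: [2.193, -1.979, -0.237]
ft_force: [0.6, -0.5, 0.2]
opening: 0.299
```

drive_tool(rows=[[[0, 0, 0, 0, 0, 0, 1], [0, 0, 0, 0, 0, 0, 1], [0, 0, 0, 0, 0, 0, 1]]])

```text
time: 6.87
eef_pos: [0.6589, -0.1559, 0.1332]
tcp_rot: [2.193, -1.978, -0.237]
ft_force: [-1.5, -1.5, 3.2]
opening: 0.132
```

drive_tool(rows=[[[0, 0, 0, 0, 0, -0.5, 1], [0, 0, 0, 0, 0, -1.2, 1], [0, 0, 0, 0, 0, -2, 1], [0, 0, 0, 0, 0, -2.8, 1], [0, 0, 0, 0, 0, -3.6, 1]]])

```text
time: 7.28
eef_pos: [0.6675, -0.1549, 0.1687]
tcp_rot: [2.193, -1.978, -0.238]
ft_force: [-2.1, -1.1, -5.5]
opening: 0.13
```

drive_tool(rows=[[[0, 0, 0, 0, 0, -1, 1], [0, 0, 0, 0, 0, -2, 1], [0, 0, 0, 0, 0, -3, 1], [0, 0, 0, 0, 0, -4, 1], [0, 0, 0, 0, 0, -5, 1]]])

```text
time: 7.7
eef_pos: [0.6794, -0.1535, 0.2179]
tcp_rot: [2.193, -1.978, -0.239]
ft_force: [-0.0, 0.4, -6.0]
opening: 0.13
```

```bash
python3 - <<'E'
from h import *
T=np.array([.6671,-.1549,.1665]); z=np.array([.2365,.0245,.971])
plan(T+.125*z,Rt(5.9,.24))
c=cam('scene','s3.png')
a=c['image'][60:340,200:440,::-1]
cv2.imwrite('pics/s3z.png',cv2.resize(a,None,fx=2.1,fy=2.1,interpolation=cv2.INTER_CUBIC))
E
```

```text
turn [ 0.04 -0.04 -0.01] shift cm [ 0.01 -0.01 -7.21] | pos [ 0.6794 -0.1535  0.2179] t 7.7 F [-0.   0.4 -6. ] op 0.13
```

View pics/s3z.png

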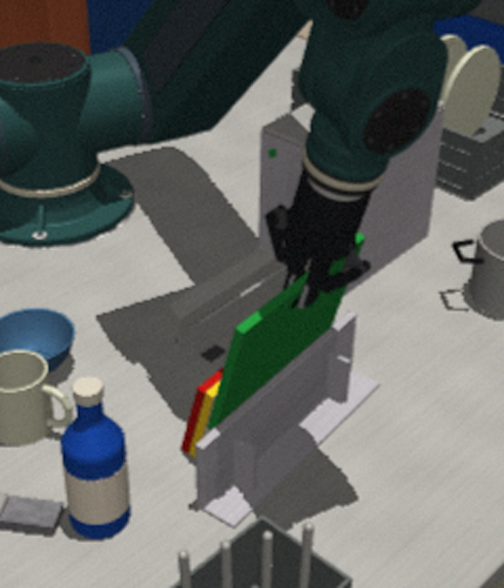

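Board rising about 86 mm, small boards in place. Continue.

drive_tool(rows=[[[0, 0, 0, 0, 0, -1.2, 1], [0, 0, 0, 0, 0, -2.4, 1], [0, 0, 0, 0, 0, -3.6, 1], [0, 0, 0, 0, 0, -4.8, 1], [0, 0, 0, 0, 0, -6, 1]]])

```text
time: 8.17
eef_pos: [0.6909, -0.152, 0.271]
tcp_rot: [2.2, -1.985, -0.215]
ft_force: [-0.5, 0.2, -4.9]
opening: 0.131
```

drive_tool(rows=[[[0, 0, 0, 0, 0, -1.2, 1], [0, 0, 0, 0, 0, -2, 1], [0, 0, 0, 0, 0, -2.6, 1], [0, 0, 0, 0, 0, -2.6, 1]]])

```text
time: 8.5
eef_pos: [0.6841, -0.1489, 0.2882]
tcp_rot: [2.206, -1.989, -0.198]
ft_force: [0.2, 0.4, -5.1]
opening: 0.13
```

```bash
python3 - <<'E'
from h import *
c=cam('scene','s4.png')
a=c['image'][40:340,200:440,::-1]
cv2.imwrite('pics/s4z.png',cv2.resize(a,None,fx=2,fy=2,interpolation=cv2.INTER_CUBIC))
O=np.array([.4555,.1085,0]);yd=np.array([-.0355,.9994,0])
p=O+yd*-.15
plan(p+[0,0,.135+.125],Rt(2.0,0)); print(p, robot.read_state()['joints'].round(2))
E
```

```text
turn [12.09 -1.09  3.9 ] shift cm [-13.07  20.1    6.98] | pos [ 0.6844 -0.1491  0.2876] t 8.55 F [ 0.2  0.3 -4.6] op 0.134
[ 0.460825 -0.04141   0.      ] [-0.29  0.88  1.23  2.11 -0.09 -1.96]
```

View pics/s4z.png

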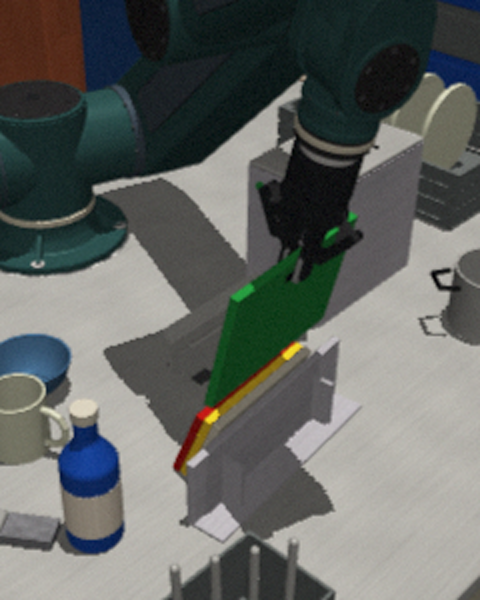

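```bash
python3 - <<'E'
from h import *
plan([.4608,-.0414,.30],Rt(2.0,0))
E
```

```text
turn [12.09 -1.09  3.9 ] shift cm [-13.03  20.94   3.07] | pos [ 0.6844 -0.1491  0.2876] t 8.55 F [ 0.2  0.3 -4.6] op 0.134
```

drive_tool(rows=[[[2.4, -0.2, 0.8, -2, 3, 0, 1], [4.8, -0.4, 1.6, -4, 6.2, 0.5, 1], [7.2, -0.6, 2.4, -6, 9.4, 1, 1], [9.6, -0.8, 3.2, -8, 12.6, 1.6, 1], [12.1, -1.1, 3.9, -10, 15.7, 2.2, 1]]])

```text
time: 8.97
eef_pos: [0.6162, -0.1137, 0.2991]
tcp_rot: [2.249, -2.146, -0.041]
ft_force: [1.2, -0.4, -4.1]
opening: 0.132
```

```bash
python3 - <<'E'
from h import *
plan([.4608,-.0414,.27],Rt(2.0,0))
E
```

```text
turn [ 2.4  -0.2   0.67] shift cm [-7.96 15.05  3.52] | pos [ 0.6162 -0.1137  0.2991] t 8.97 F [ 1.2 -0.4 -4.1] op 0.132
```

drive_tool(rows=[[[1, 0, 0.3, -2, 3.8, 0.3, 1], [2, -0.2, 0.6, -4, 7.6, 0.8, 1], [2.4, -0.2, 0.7, -6, 11.4, 1.4, 1], [2.4, -0.2, 0.7, -7.6, 14.4, 2.4, 1], [2.4, -0.2, 0.7, -8, 15, 3.5, 1]]])

```text
time: 9.38
eef_pos: [0.4553, -0.0386, 0.2705]
tcp_rot: [2.26, -2.182, -0.002]
ft_force: [1.6, -0.8, -4.0]
opening: 0.131
```

drive_tool(rows=[[[0, 0, 0, 0, 0, 0, 1], [0, 0, 0, 0, 0, 0, 1]]])

```text
time: 9.55
eef_pos: [0.4536, -0.0381, 0.2706]
tcp_rot: [2.26, -2.181, -0.004]
ft_force: [-0.5, 0.0, -4.5]
opening: 0.131
```

```bash
python3 - <<'E'
from h import *
plan([.4608,-.0414,.27],Rt(2.0,0))
plan([.4608,-.0414,.21],Rt(2.0,0))
c=cam('wrist','w5.png');cam('scene','s5.png');t=cam('top','t5.png')
import pickle;pickle.dump(t,open('t5.pkl','wb'));pickle.dump(c,open('w5.pkl','wb'))
a=np.hstack([cv2.imread('pics/s5.png')[60:340,180:440],cv2.imread('pics/t5.png')[80:360,200:460]])
cv2.imwrite('pics/z5.png',cv2.resize(a,None,fx=1.5,fy=1.5))
E
```

```text
turn [0.15 0.04 0.03] shift cm [ 0.36 -0.71  0.06] | pos [ 0.4536 -0.0381  0.2706] t 9.55 F [-0.5  0.  -4.5] op 0.131
turn [0.15 0.04 0.03] shift cm [ 0.36 -0.72  6.06] | pos [ 0.4536 -0.0381  0.2706] t 9.55 F [-0.5  0.  -4.5] op 0.131
```

View pics/z5.png

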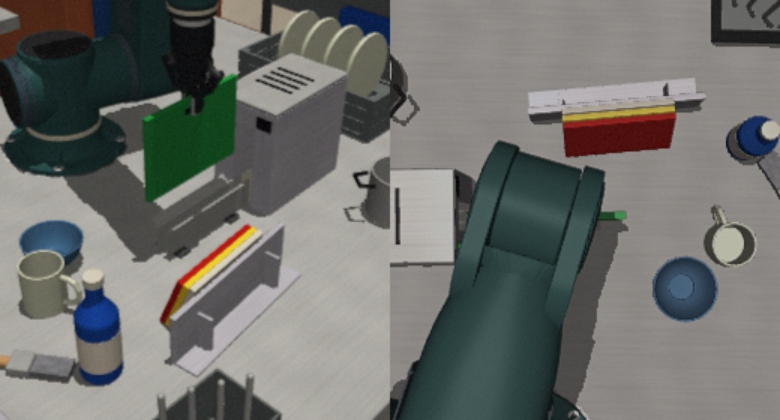

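View pics/w5.png

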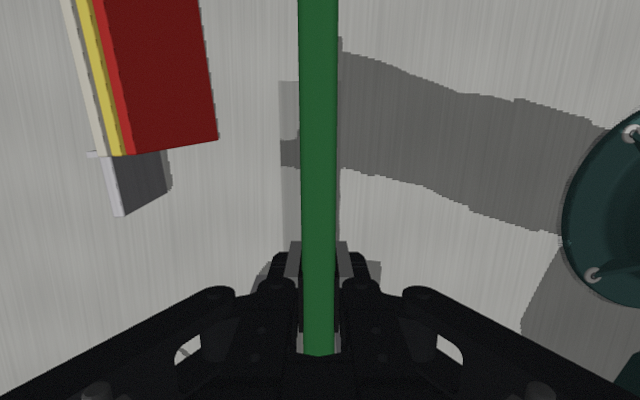

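```bash
python3 - <<'E'
from h import *
import pickle;c=pickle.load(open('w5.pkl','rb'))
a=c['image'][60:320,250:390,::-1]
cv2.imwrite('pics/z6.png',cv2.resize(a,None,fx=2.3,fy=2.3,interpolation=cv2.INTER_CUBIC))
n=np.array([.9994,.0355,0]);O=np.array([.4555,.1085,0])
for v in (90,200): print('farlip cabx',(onz(c,279.5,v,.075)-O)@n, onz(c,279.5,v,.075))
for v in (20,150,300):
  g=c['image'][v].astype(int);m=(g[:,1]>g[:,0]+25)&(g[:,1]>g[:,2]+15);i=np.where(m)[0];print(v,i.min(),i.max())
  z=.2706+.035; print('board cabx',[(onz(c,u,v,z)-O)@n for u in (i.min()-.5,i.max()+.5)])
# board bottom corner via scene
s=cam('scene')
b=cv2.imread('pics/s5.png')[:,:,::-1].astype(int);m=((b[...,1]>b[...,0]+40)&(b[...,1]>b[...,2]+40)).astype(np.uint8)
k,_=cv2.findContours(m,0,2);k=max(k,key=cv2.contourArea);print(cv2.approxPolyDP(k,4,True)[:,0].tolist())
B=O+np.array([0,0,0]);yd=np.array([-.0355,.9994,0])
p=np.array([.4536,-.0381,0])
for y in(-.12,.12):
  for z in (.2706+.035,.2706-.135): print(y,z,proj(s,p+yd*y+[0,0,z]))
E
```

```text
farlip cabx 0.028679341659968584 [ 0.49233335 -0.12056777  0.075     ]
farlip cabx 0.031865288049354644 [ 0.49168807 -0.01265694  0.075     ]
20 298 337
board cabx [np.float64(-0.0015889864929254846), np.float64(-0.01299249623817314)]
150 300 335
board cabx [np.float64(-0.0016438603440712934), np.float64(-0.012940609260660861)]
300 303 333
board cabx [np.float64(-0.0019684723232775907), np.float64(-0.012975318516676694)]
[[335, 109], [325, 118], [328, 131], [324, 124], [317, 126], [322, 126], [315, 140], [322, 135], [324, 140], [317, 146], [312, 143], [316, 154], [320, 147], [325, 150], [317, 157], [320, 161], [314, 155], [312, 159], [319, 163], [312, 166], [319, 169], [334, 160], [328, 153], [334, 155], [333, 147], [323, 139], [331, 138], [335, 148], [335, 139], [316, 132], [322, 127], [335, 137]]
-0.12 0.3056 (np.float64(275.91943204692194), np.float64(138.43794458988123))
-0.12 0.1356 (np.float64(278.26324388196224), np.float64(193.7208313328357))
0.12 0.3056 (np.float64(336.57684896971296), np.float64(107.9957952946534))
0.12 0.1356 (np.float64(334.70565497686357), np.float64(159.97649597802274))
```

View pics/z6.png

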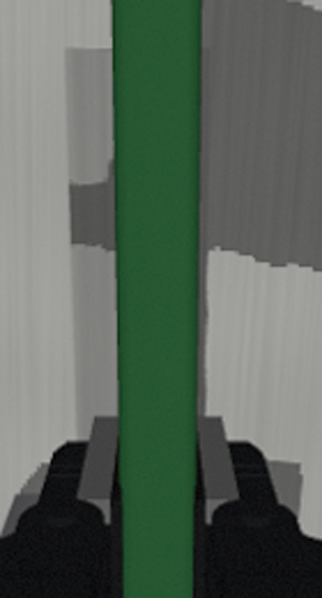

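drive_tool(rows=[[[0.1, 0, 0, 0.4, -0.8, 0, 1], [0.1, 0, 0, 0.4, -0.8, 0.5, 1], [0.1, 0, 0, 0.4, -0.8, 1.5, 1], [0.1, 0, 0, 0.4, -0.8, 2.5, 1], [0.1, 0, 0, 0.4, -0.8, 2.5, 1]]])

```text
time: 10.17
eef_pos: [0.4643, -0.043, 0.2436]
tcp_rot: [2.259, -2.182, -0.004]
ft_force: [-0.8, 0.5, -4.6]
opening: 0.126
```

drive_tool(rows=[[[0, 0, 0, 0, 0, 0, 1], [0, 0, 0, 0, 0, 0, 1]]])

```text
time: 10.33
eef_pos: [0.4646, -0.0432, 0.2435]
tcp_rot: [2.258, -2.182, -0.004]
ft_force: [0.4, -0.1, -5.6]
opening: 0.129
```

```bash
python3 - <<'E'
from h import *
plan([.4613,-.0414,.14],Rt(2.0,0))
c=cam('wrist')
n=np.array([.9994,.0355,0]);O=np.array([.4555,.1085,0])
a=c['image'][60:320,250:390,::-1]
cv2.imwrite('pics/z7.png',cv2.resize(a,None,fx=2.3,fy=2.3,interpolation=cv2.INTER_CUBIC))
import pickle;pickle.dump(c,open('w7.pkl','wb'))
E
```

```text
turn [ 0.15  0.08 -0.04] shift cm [-0.18  0.3  10.35] | pos [ 0.4646 -0.0432  0.2435] t 10.33 F [ 0.4 -0.1 -5.6] op 0.129
```

View pics/z7.png

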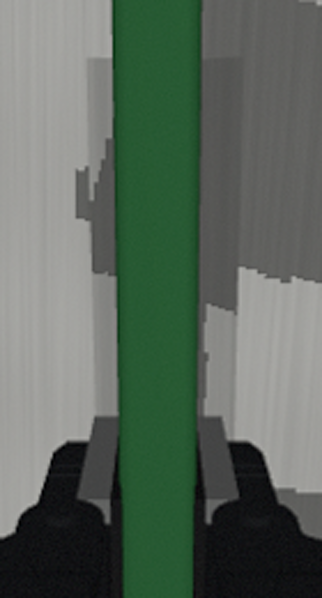

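drive_tool(rows=[[[0.1, 0.1, 0, -0.1, 0.3, 0, 1], [0.1, 0.1, 0, -0.1, 0.3, 1, 1], [0.1, 0.1, 0, -0.1, 0.3, 2, 1], [0.1, 0.1, 0, -0.1, 0.3, 2.6, 1], [0.1, 0.1, 0, -0.1, 0.3, 2.6, 1]]])

```text
time: 10.8
eef_pos: [0.461, -0.0421, 0.2171]
tcp_rot: [2.258, -2.182, -0.001]
ft_force: [-0.3, 0.1, -4.3]
opening: 0.13
```

drive_tool(rows=[[[0, 0, 0, 0, 0, 0, 1], [0, 0, 0, 0, 0, 0, 1]]])

```text
time: 10.97
eef_pos: [0.4612, -0.0421, 0.2175]
tcp_rot: [2.258, -2.182, -0.001]
ft_force: [0.6, 0.5, -4.7]
opening: 0.128
```

```bash
python3 - <<'E'
from h import *
plan([.4615,-.0414,.14],Rt(2.0,0))
c=cam('wrist')
a=c['image'][60:320,250:390,::-1]
cv2.imwrite('pics/z8.png',cv2.resize(a,None,fx=2.3,fy=2.3,interpolation=cv2.INTER_CUBIC))
E
```

```text
turn [ 0.06 -0.02 -0.04] shift cm [-0.08 -0.05  7.75] | pos [ 0.4612 -0.0421  0.2175] t 10.97 F [ 0.6  0.5 -4.7] op 0.128
```

View pics/z8.png

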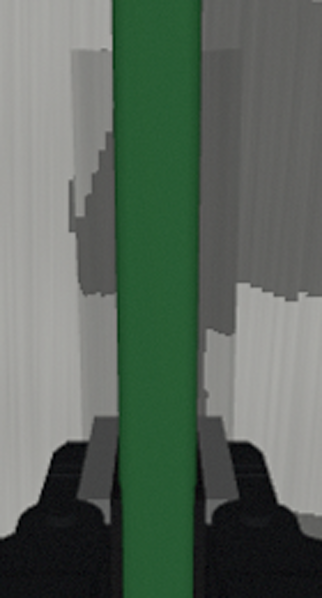

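drive_tool(rows=[[[0, 0, 0, 0, 0, 1, 1], [0, 0, 0, 0, 0, 2, 1], [0, 0, 0, 0, 0, 3, 1], [0, 0, 0, 0, 0, 3.6, 1], [0, 0, 0, 0, 0, 3.6, 1]]])

```text
time: 11.43
eef_pos: [0.4608, -0.0421, 0.1809]
tcp_rot: [2.258, -2.182, -0.002]
ft_force: [0.1, -0.1, -5.3]
opening: 0.13
```

drive_tool(rows=[[[0, 0, 0, 0, 0, 0, 1]]])

```text
time: 11.52
eef_pos: [0.461, -0.0422, 0.1813]
tcp_rot: [2.258, -2.182, -0.002]
ft_force: [-0.0, -0.8, -4.5]
opening: 0.132
```

```bash
python3 - <<'E'
from h import *
plan([.4615,-.0414,.14],Rt(2.0,0))
E
```

```text
turn [ 0.1  -0.01 -0.04] shift cm [-0.08 -0.06  4.13] | pos [ 0.461  -0.0422  0.1813] t 11.52 F [-0.  -0.8 -4.5] op 0.132
```

drive_tool(rows=[[[0, 0, 0, 0, 0, 0.9, 1], [0, 0, 0, 0, 0, 1.8, 1], [0, 0, 0, 0, 0, 2.7, 1], [0, 0, 0, 0, 0, 3.5, 1], [0, 0, 0, 0, 0, 4.0, 1]]])

```text
time: 11.93
eef_pos: [0.4604, -0.042, 0.14]
tcp_rot: [2.258, -2.182, -0.004]
ft_force: [-0.5, -0.3, -4.3]
opening: 0.137
```

drive_tool(rows=[[[0, 0, 0, 0, 0, 0.2, 1], [0, 0, 0, 0, 0, 0.3, 1]]])

```text
time: 12.1
eef_pos: [0.4601, -0.042, 0.1363]
tcp_rot: [2.257, -2.181, -0.005]
ft_force: [-0.8, 0.3, -4.9]
opening: 0.134
```

```bash
python3 - <<'E'
from h import *
plan([.4615,-.0414,.135],Rt(2.0,0))
cam('scene','s9.png')
a=cv2.imread('pics/s9.png')[60:340,180:440]
cv2.imwrite('pics/z9.png',cv2.resize(a,None,fx=2.1,fy=2.1))
E
```

```text
turn [ 0.23  0.03 -0.04] shift cm [-0.05 -0.14  0.13] | pos [ 0.4601 -0.042   0.1363] t 12.1 F [-0.8  0.3 -4.9] op 0.134
```

View pics/z9.png

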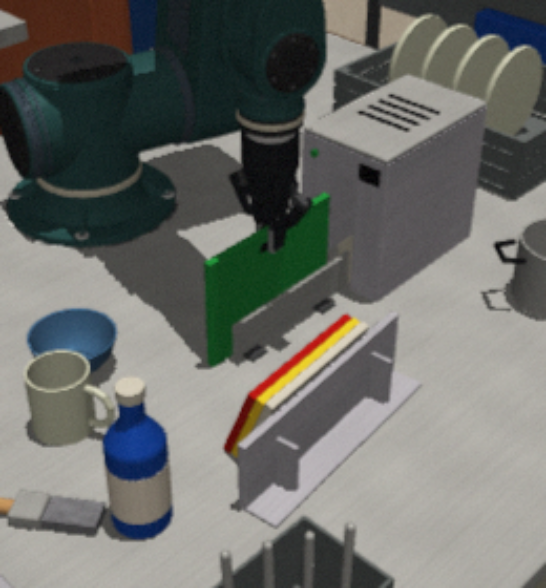

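Board is between the rails, nearly down. Lower until contact.

drive_tool(rows=[[[0, 0, 0, 0, 0, 0.1, 1], [0, 0, 0, 0, 0, 0.2, 1], [0, 0, 0, 0, 0, 0.2, 1]]])

```text
time: 12.4
eef_pos: [0.4609, -0.0421, 0.1359]
tcp_rot: [2.258, -2.182, -0.001]
ft_force: [-4.2, -0.1, 13.2]
opening: 0.13
```

drive_tool(rows=[[[0, 0, 0, 0, 0, -0.1, 0], [0, 0, 0, 0, 0, -0.1, 0], [0, 0, 0, 0, 0, -0.1, 0], [0, 0, 0, 0, 0, -0.1, 0], [0, 0, 0, 0, 0, -0.1, 0]]])

```text
time: 12.82
eef_pos: [0.461, -0.0421, 0.1369]
tcp_rot: [2.258, -2.182, -0.001]
ft_force: [1.1, -0.8, 0.0]
opening: 0.831
```

drive_tool(rows=[[[0, 0, 0, 0, 0, 0, 0], [0, 0, 0, 0, 0, 0, 0], [0, 0, 0, 0, 0, 0, 0], [0, 0, 0, 0, 0, 0, 0]]])

```text
time: 13.15
eef_pos: [0.461, -0.0421, 0.1369]
tcp_rot: [2.258, -2.182, -0.001]
ft_force: [0.3, -0.4, -0.1]
opening: 1.001
```

```bash
python3 - <<'E'
from h import *
O=np.array([.4555,.1085,0]);yd=np.array([-.0355,.9994,0])
plan([.4615,-.0414,.2],Rt(2.0,0))
plan(O+yd*-.248+[0,0,.138],Rt(2.0,0))
c=cam('wrist','w10.png');cam('scene','s10.png')
a=cv2.imread('pics/s10.png')[60:340,180:440]
cv2.imwrite('pics/z10.png',cv2.resize(a,None,fx=2.1,fy=2.1))
E
```

```text
turn [ 0.08 -0.01 -0.03] shift cm [-0.07 -0.05 -6.31] | pos [ 0.461  -0.0421  0.1369] t 13.15 F [ 0.3 -0.4 -0.1] op 1.001
turn [ 0.08 -0.01 -0.03] shift cm [ 9.73  0.   -0.11] | pos [ 0.461  -0.0421  0.1369] t 13.15 F [ 0.3 -0.4 -0.1] op 1.001
```

View pics/z10.png

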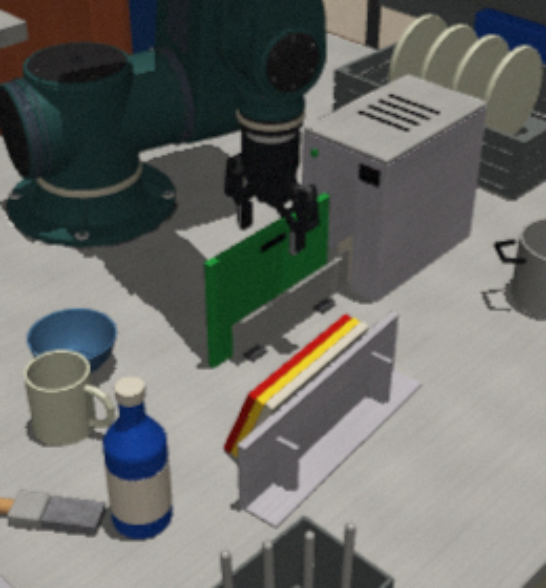

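View pics/w10.png

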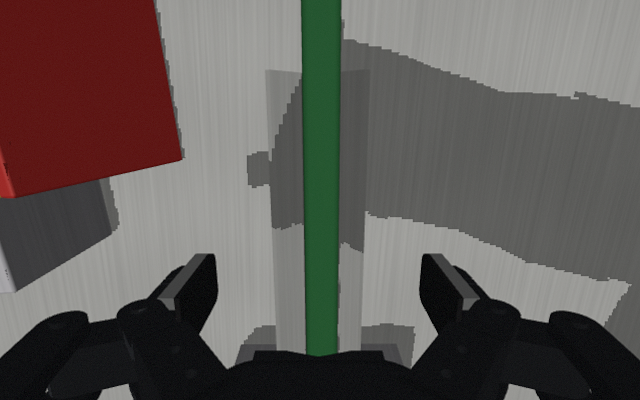

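drive_tool(rows=[[[0, 0, 0, 2.5, 0, 0, 0], [0, 0, 0, 5, 0, 0, 0], [0, 0, 0, 7.5, 0, 0, 0], [0, 0, 0, 9.5, 0, 0, 0], [0, 0, 0, 10.3, 0, 0, 0]]])

```text
time: 13.67
eef_pos: [0.4647, -0.1473, 0.1368]
tcp_rot: [2.256, -2.184, -0.0]
ft_force: [0.3, 0.6, 0.1]
opening: 0.998
```

drive_tool(rows=[[[0, 0, 0, 0, 0, 0, 0], [0, 0, 0, 0, 0, 0, 0]]])

```text
time: 13.83
eef_pos: [0.4646, -0.1472, 0.1367]
tcp_rot: [2.256, -2.185, -0.001]
ft_force: [-0.8, 0.1, 1.1]
opening: 1.001
```

```bash
python3 - <<'E'
from h import *
O=np.array([.4555,.1085,0]);yd=np.array([-.0355,.9994,0])
plan(O+yd*-.255+[0,0,.138],Rt(2.0,0))
c=cam('wrist','w11.png')
E
```

```text
turn [ 0.08 -0.03 -0.17] shift cm [-0.08  0.   -0.13] | pos [ 0.4646 -0.1472  0.1367] t 13.83 F [-0.8  0.1  1.1] op 1.001
```

View pics/w11.png

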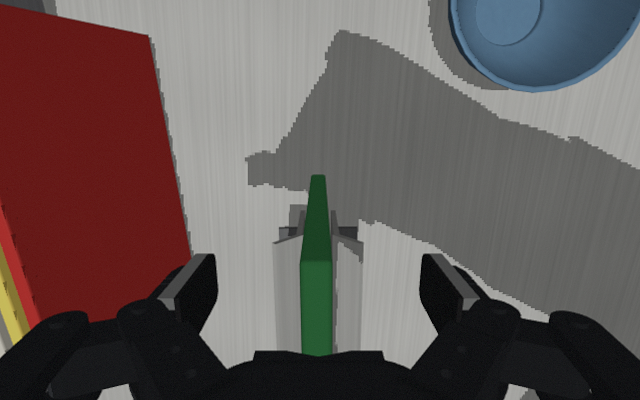

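```bash
python3 - <<'E'
from h import *
O=np.array([.4555,.1085,0]);yd=np.array([-.0355,.9994,0])
c=cam('wrist')
print([(onz(c,u,v,z)-O)@yd for u,v,z in [(316.5,261.5,.170),(318,175,0.)]], (robot.read_state()['eef_pos']-O)@yd)
E
```

```text
[np.float64(-0.2702308970948916), np.float64(-0.2687683694516531)] -0.2550795750014618
```

drive_tool(rows=[[[0, 0, 0, 0, 0, 0, 1], [0, 0, 0, 0, 0, 0, 1], [0, 0, 0, 0, 0, 0, 1], [0, 0, 0, 0, 0, 0, 1], [0, 0, 0, 0, 0, 0, 1]]])

```text
time: 14.35
eef_pos: [0.4646, -0.1462, 0.1369]
tcp_rot: [2.258, -2.183, -0.001]
ft_force: [0.0, -0.1, 1.1]
opening: 0.301
```

drive_tool(rows=[[[0, 0, 0, 0, 0, 0, 1], [0, 0, 0, 0, 0, 0, 1], [0, 0, 0, 0, 0, 0, 1]]])

```text
time: 14.6
eef_pos: [0.4647, -0.1462, 0.137]
tcp_rot: [2.258, -2.183, -0.001]
ft_force: [-0.7, 0.2, 2.9]
opening: 0.133
```

drive_tool(rows=[[[0, 0, 0, -0.5, 0, -0.1, 1], [0, 0, 0, -1.2, 0, -0.1, 1], [0, 0, 0, -2.0, 0, -0.1, 1], [0, 0, 0, -2.8, 0, -0.1, 1], [0, 0, 0, -3.6, 0, -0.1, 1]]])

```text
time: 15.02
eef_pos: [0.4632, -0.1091, 0.1378]
tcp_rot: [2.258, -2.183, -0.001]
ft_force: [-0.5, -0.9, -2.7]
opening: 0.126
```

```bash
cat > st.py <<'E'
from h import *
O=np.array([.4555,.1085,0]);yd=np.array([-.0355,.9994,0])
y=(robot.read_state()['eef_pos']-O)@yd; print('caby tool',y.round(4))
plan(O+yd*-.07+[0,0,.138],Rt(2.0,0))
E
python3 st.py
```

```text
caby tool -0.2177
turn [ 0.08 -0.02 -0.06] shift cm [-14.77   0.02  -0.02] | pos [ 0.4632 -0.1091  0.1378] t 15.02 F [-0.5 -0.9 -2.7] op 0.126
```

drive_tool(rows=[[[0, 0, 0, -0.8, 0, 0, 1], [0, 0, 0, -1.6, 0, 0, 1], [0, 0, 0, -2.4, 0, 0, 1], [0, 0, 0, -3.2, 0, 0, 1], [0, 0, 0, -4.0, 0, 0, 1]]])

```text
time: 15.43
eef_pos: [0.4618, -0.0683, 0.1378]
tcp_rot: [2.258, -2.182, -0.001]
ft_force: [-0.2, -1.0, -3.1]
opening: 0.133
```

```bash
python3 st.py
```

```text
caby tool -0.1769
turn [ 0.08 -0.02 -0.05] shift cm [-10.69   0.02  -0.02] | pos [ 0.4618 -0.0683  0.1378] t 15.43 F [-0.2 -1.  -3.1] op 0.133
```

drive_tool(rows=[[[0, 0, 0, -0.9, 0, 0, 1], [0, 0, 0, -1.8, 0, 0, 1], [0, 0, 0, -2.7, 0, 0, 1], [0, 0, 0, -3.6, 0, 0, 1], [0, 0, 0, -4.5, 0, 0, 1]]])

```text
time: 15.85
eef_pos: [0.4602, -0.0223, 0.1378]
tcp_rot: [2.258, -2.182, -0.001]
ft_force: [0.1, -1.2, -3.9]
opening: 0.135
```

```bash
python3 st.py; python3 -c "
from h import *
cam('scene','s12.png')
a=cv2.imread('pics/s12.png')[60:340,180:440]
cv2.imwrite('pics/z12.png',cv2.resize(a,None,fx=2.1,fy=2.1))"
```

```text
caby tool -0.1309
turn [ 0.08 -0.02 -0.05] shift cm [-6.09  0.01 -0.02] | pos [ 0.4602 -0.0223  0.1378] t 15.85 F [ 0.1 -1.2 -3.9] op 0.135
```

View pics/z12.png

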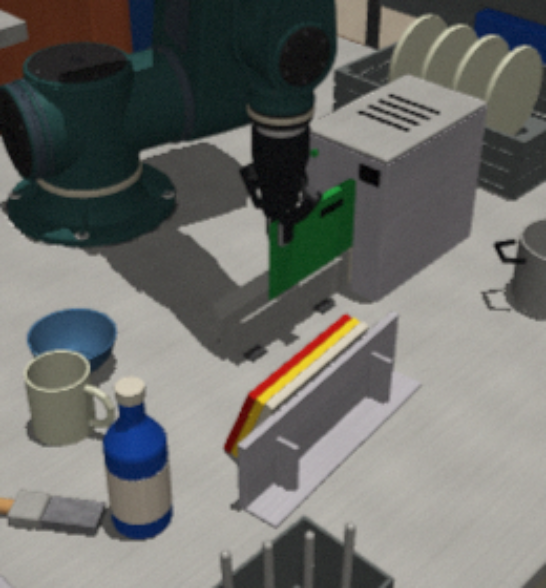

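Entering cleanly. Continue to just short of the stop, then creep.

drive_tool(rows=[[[0, 0, 0, -0.9, 0, 0, 1], [0, 0, 0, -1.8, 0, 0, 1], [0, 0, 0, -2.7, 0, 0, 1], [0, 0, 0, -3.6, 0, 0, 1], [0, 0, 0, -4.4, 0, 0, 1]]])

```text
time: 16.32
eef_pos: [0.4583, 0.0238, 0.1378]
tcp_rot: [2.259, -2.182, -0.003]
ft_force: [0.1, -1.1, -3.4]
opening: 0.13
```

drive_tool(rows=[[[0, 0, 0, -0.3, 0, 0, 1], [0, 0, 0, -0.6, 0, 0, 1], [0, 0, 0, -0.9, 0, 0, 1]]])

```text
time: 16.57
eef_pos: [0.458, 0.0331, 0.1378]
tcp_rot: [2.259, -2.181, -0.002]
ft_force: [-0.1, -0.8, -3.4]
opening: 0.132
```

```bash
python3 st.py
```

```text
caby tool -0.0755
turn [0.1  0.02 0.01] shift cm [-0.55 -0.02 -0.02] | pos [0.458  0.0331 0.1378] t 16.57 F [-0.1 -0.8 -3.4] op 0.132
```

drive_tool(rows=[[[0, 0, 0, -0.2, 0, 0, 1], [0, 0, 0, -0.3, 0, 0, 1], [0, 0, 0, -0.4, 0, 0, 1]]])

```text
time: 16.82
eef_pos: [0.4579, 0.037, 0.1378]
tcp_rot: [2.259, -2.182, -0.002]
ft_force: [-0.8, -1.6, -3.5]
opening: 0.131
```

drive_tool(rows=[[[0, 0, 0, -0.1, 0, 0, 1], [0, 0, 0, -0.2, 0, 0, 1], [0, 0, 0, -0.2, 0, 0, 1]]])

```text
time: 17.07
eef_pos: [0.4579, 0.0391, 0.1378]
tcp_rot: [2.259, -2.182, -0.002]
ft_force: [-0.4, 0.6, -3.9]
opening: 0.129
```

```bash
python3 st.py
```

```text
caby tool -0.0695
turn [ 0.1   0.03 -0.01] shift cm [ 0.05 -0.01 -0.02] | pos [0.4579 0.0391 0.1378] t 17.07 F [-0.4  0.6 -3.9] op 0.129
```

drive_tool(rows=[[[0, 0, 0, -0.1, 0, 0, 1], [0, 0, 0, -0.2, 0, 0, 1], [0, 0, 0, -0.3, 0, 0, 1]]])

```text
time: 17.32
eef_pos: [0.4582, 0.041, 0.1381]
tcp_rot: [2.257, -2.181, 0.002]
ft_force: [0.5, -17.1, 4.0]
opening: 0.129
```

drive_tool(rows=[[[0, 0, 0, -0.1, 0, 0, 1], [0, 0, 0, -0.2, 0, 0, 1], [0, 0, 0, -0.3, 0, 0, 1]]])

```text
time: 17.57
eef_pos: [0.4591, 0.0415, 0.139]
tcp_rot: [2.254, -2.18, 0.011]
ft_force: [-1.4, -30.0, 12.0]
opening: 0.13
```

```bash
python3 st.py
```

```text
caby tool -0.0671
turn [-0.05 -0.53 -0.1 ] shift cm [0.29 0.12 0.11] | pos [0.4591 0.0415 0.139 ] t 17.57 F [ -1.4 -30.   12. ] op 0.13
```

drive_tool(rows=[[[0, 0.4, 0, 0, 0, 0, 1], [0, 0.4, 0, 0, 0, 0.1, 1], [0, 0.4, 0, 0, 0, 0.1, 0], [0, 0.4, 0, 0, 0, 0.1, 0], [0, 0.4, 0, 0, 0, 0.1, 0]]])

```text
time: 17.98
eef_pos: [0.4591, 0.0418, 0.138]
tcp_rot: [2.251, -2.177, 0.019]
ft_force: [-0.8, 0.4, -0.1]
opening: 0.551
```

drive_tool(rows=[[[0, 0, 0, 0, 0, 0, 0], [0, 0, 0, 0, 0, 0, 0], [0, 0, 0, 0, 0, 0, 0], [0, 0, 0, 0, 0, 0, 0], [0, 0, 0, 0, 0, 0, 0]]])

```text
time: 18.4
eef_pos: [0.4591, 0.0418, 0.138]
tcp_rot: [2.251, -2.177, 0.018]
ft_force: [-0.6, -0.2, 1.0]
opening: 1.003
```

```bash
python3 st.py; python3 -c "
from h import *
cam('scene','s13.png');cam('wrist','w13.png')
a=cv2.imread('pics/s13.png')[60:340,180:440]
cv2.imwrite('pics/z13.png',cv2.resize(a,None,fx=2.1,fy=2.1))"
```

```text
caby tool -0.0668
turn [-0.05 -0.89 -0.1 ] shift cm [0.32 0.12 0.  ] | pos [0.4591 0.0418 0.138 ] t 18.4 F [-0.6 -0.2  1. ] op 1.003
```

View pics/z13.png

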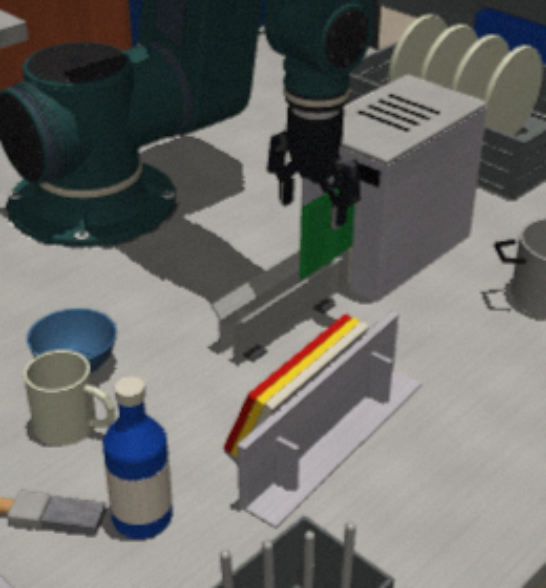

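View pics/w13.png

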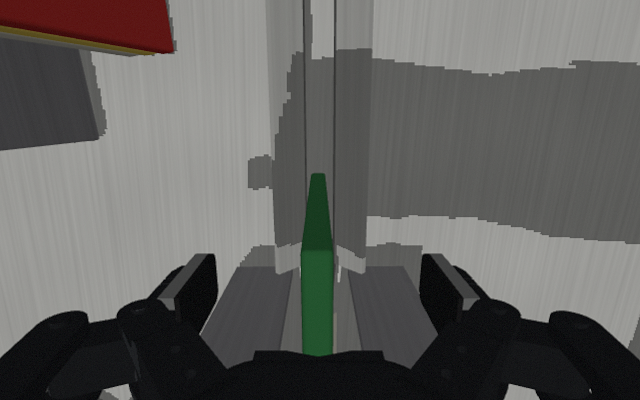

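drive_tool(rows=[[[0, 0, 0, 0.3, 0, -1.5, 0], [0, 0, 0, 0.6, 0, -4, 0], [0, 0, 0, 1, 0, -7, 0], [0, 0, 0, 1.5, 0, -10, 0], [0, 0, 0, 2, 0, -13, 0]]])

```text
time: 18.92
eef_pos: [0.4592, 0.0237, 0.2698]
tcp_rot: [2.251, -2.177, 0.018]
ft_force: [0.3, -0.1, -0.1]
opening: 0.999
```

drive_tool(rows=[[[0, 0, 0, 5, 0, 0, 0], [0, 0, 0, 5, 0, 0, 0], [0, 0, 0, 5, 0, 0, 0]]])

```text
time: 19.17
eef_pos: [0.4611, -0.0282, 0.2707]
tcp_rot: [2.248, -2.18, 0.019]
ft_force: [-0.8, 0.1, -0.3]
opening: 0.998
```

```bash
python3 st.py; python3 -c "
from h import *
cam('scene','s14.png');c=cam('wrist','w14.png')
import pickle;pickle.dump(c,open('w14.pkl','wb'))
a=cv2.imread('pics/s14.png')[60:340,180:440]
cv2.imwrite('pics/z14.png',cv2.resize(a,None,fx=2.1,fy=2.1))"
```

```text
caby tool -0.1368
turn [-0.08 -0.92 -0.24] shift cm [-6.89  0.12 13.16] | pos [ 0.4611 -0.0282  0.2707] t 19.17 F [-0.8  0.1 -0.3] op 0.998
```

View pics/z14.png

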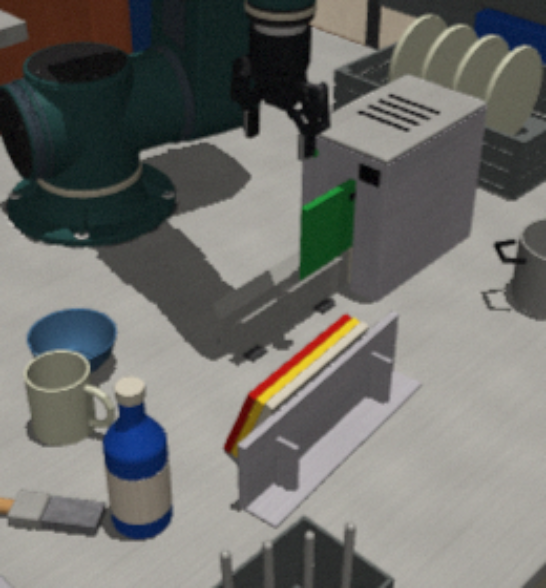

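View pics/w14.png

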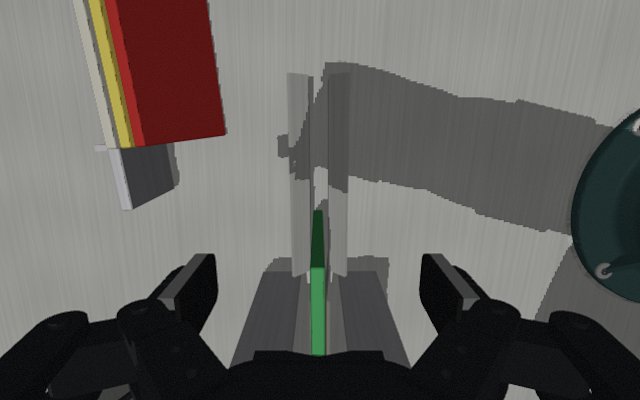

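```bash
python3 - <<'E'
from h import *
import pickle;c=pickle.load(open('w14.pkl','rb'))
O=np.array([.4555,.1085,0]);yd=np.array([-.0355,.9994,0]);n=np.array([.9994,.0355,0])
for n_,u,v,z in [('end top',317.5,267.5,.170),('end bottom',318.5,211,0.),('rail start',0,0,0),('lip end',310,73.5,.0675)]:
    if u: p=onz(c,u,v,z)-O;print(n_,'caby',(p@yd).round(4),'cabx',(p@n).round(4))
# top view: board outer end & cabinet front
t=cam('top','t14.png')
cv2.imwrite('pics/z15.png',cv2.resize(cv2.imread('pics/t14.png')[120:270,130:430],None,fx=2.6,fy=2.6))
s=cam('scene')
b=s['image'].astype(int);m=((b[...,1]>b[...,0]+40)&(b[...,1]>b[...,2]+40)).astype(np.uint8)
k,_=cv2.findContours(m,0,2);k=max(k,key=cv2.contourArea);print(cv2.boundingRect(k),cv2.approxPolyDP(k,3,True)[:,0].tolist())
for y in (-.085,-.09,-.08):
  print(y,proj(s,O+yd*y+n*.006+[0,0,.17]),proj(s,O+yd*y-n*.006+[0,0,.17]))
E
```

```text
end top caby -0.0844 cabx 0.0008
end bottom caby -0.0817 cabx 0.0
lip end caby -0.2383 cabx 0.0076
(324, 148, 21, 34) [[342, 148], [324, 158], [327, 181], [333, 178], [329, 172], [337, 169], [335, 161], [341, 163], [336, 158], [340, 158]]
-0.085 (np.float64(325.57608523373113), np.float64(159.07726702273823)) (np.float64(322.4341521342239), np.float64(157.63512890507442))
-0.09 (np.float64(324.44587732644493), np.float64(159.7396829373156)) (np.float64(321.30230570298585), np.float64(158.29167378547942))
-0.08 (np.float64(326.7015896796955), np.float64(158.4176078112534)) (np.float64(323.5613086139719), np.float64(156.9813045029562))
```

View pics/z15.png

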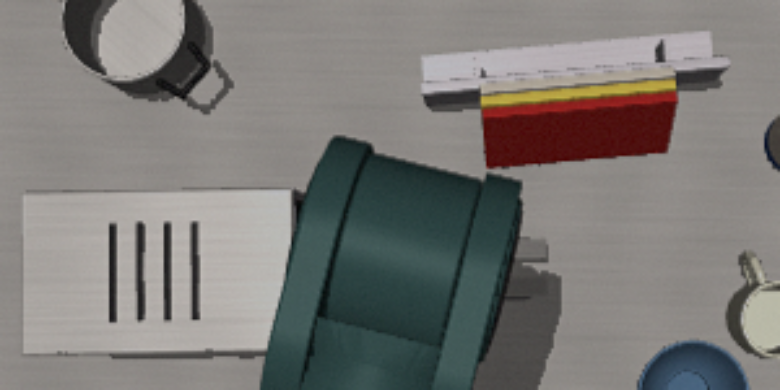

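```bash
python3 -c "
from bench import robot
print(robot.read_state()['qvel'].round(4)); print(robot.close_job())"
```

```text
[ 0.0079  0.0005  0.0022  0.001  -0.0011 -0.003 ]
the job is handed in; nothing more can be done
None
```

I drew the green board up out of the stack and set it upright between the rails with its centre at about cabinet y = −0.15 m. I let go of it there, took it again 15 mm from its outer end, and slid it in until the wrist force rose to about 30 N against the stop. I then released it, backed the arm clear and handed the job in at about 19 s.

- **Green board:** the last views show its outer end at cabinet y of −0.082 to −0.084 m, where −0.085 m is fully home. It stands upright within 1 mm of the slot centre, with the fingers open and clear.
- **Small boards:** all three still lean on the splashback. They settled back slightly once the green board was gone. I judged that by eye and by estimate (about 0.35 rad of tilt) and did not measure it.
- **Other items:** the bowl, mug and bottle looked unmoved in the last pictures, as did what could be seen of the brush and pot.
- **Disagreement:** the top camera and the wrist camera differed by about 3 mm on where the rails lie. I centred the board on the rail lips in the wrist view.
- **Joint 4 at its limit:** joint 4 reached its range limit, reading 2.11 against a limit of 2.11, near the top of the lift. This turned the tool about 2° from the planned tilt.

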